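Shim the rocking paint scale

TASK

The paint-mixing scale has lost the rubber pad of one front foot, so it leans on that bare stub and rocks. Push the wooden wedge along the bench, thin edge first, under the bare foot until the scale stands level and no longer rocks, and then press down firmly on the ear at the diagonally opposite corner to check that it does not rock off the wedge. Leave the wedge in place; do not lift the wedge or the scale, do not shove the scale along the bench, and do not disturb the other things.

Things in the scene. Friction and masses are not known exactly. Their poses are not given: they have to be found in the camera images.
- scale: Loose 2.2 kg bench scale: grey housing 170 x 145 mm, steel pan (67 mm high), black keypad along the front. Origin: axis of the bare front left foot, at the level of the other three soles; x to its back, y to its left, z up. Other feet at (210,0), (0,-180), (210,-180) mm, under 19 mm radius ears. At first it leans 0.05 rad onto the bare foot with about 3 N; the opposite foot hangs 7 mm up.
- short_foot (a point): Lowest point of the bare steel foot (ball end, 11.5 mm radius) under the scale's front left ear (underside 20 mm up when level). It touches the bench at first and is 7 mm above it when the scale is level. The opposite foot then just touches the bench; the wedge's thin edge is about 47 mm past the bare foot's axis. 3 to 8 mm more is snug; over 12 mm more lifts too high.
- far_ear (a point): Centre of the flat top (19 mm radius) of the ear over the rubber foot diagonally opposite the bare foot, at the back right corner: press here. 30 mm above the bench when the scale is level, some 37 mm at first. The housing's corner is 26 mm away towards the scale's middle and stands 26 mm higher; the pan is 67 mm high.
- wedge: Solid beech wedge, 35 g, flat on the bench, 110 x 40 mm, evenly 1.6 mm thick at the thin edge to 14 mm at the thick end. Origin: centre of the underside; x to the thin edge (55 mm ahead), z up. At first it points at the bare foot within 10 mm sideways, thin edge 30 to 55 mm short of its axis. The push is 3 to 6 N while it lifts the foot, and 8 N or more once the scale is level. It stays where left.
- wedge_butt (a point): Centre of the upright end face (40 mm wide, 14 mm high) at the wedge's thick end, 7 mm above the bench: push here.
- ink_jar: Bystander: small lidded ink jar, 56 mm across, 60 mm high; origin under its centre.
- paint_tub: Bystander: lidded white paint tub, 78 mm across, 51 mm high; origin under its centre.
- paint_bottle: Bystander: squeeze bottle of paint, 52 mm across, 105 mm high; origin under its centre.
- tub_lid: Bystander: loose tub lid lying flat, 92 mm across, 8 mm high.
- flat_brush: Bystander: paint brush lying flat, 200 mm long.
- ply_offcut: Bystander: flat plywood offcut, 70 x 45 x 9 mm, of even thickness.
There are look-alikes about, which are no part of the job. What is shaped like the wedge but green or orange is not meant.

How it is judged:
On the way, in this order (a step that is already met when the one before it is completed fails the run):
1. the wedge is under the bare foot, carries it, and the scale stands level (angle between scale's own z axis and vertical below 0.008 rad and contact force between scale and wedge above 0.3 N and y of short_foot in the frame of wedge between -0.018 and 0.018 m), for 0.2 s.
2. pressed with at least 4 N at the diagonally opposite ear, the scale stays level and does not rock off the wedge (contact force between the fingers and scale above 4 N and horizontal distance between the grasp point and far_ear below 0.055 m and angle between scale's own z axis and vertical below 0.008 rad and contact force between scale and wedge above 0.3 N), for 0.2 s.
At the end, for the whole second after the job is handed in: The scale stands at rest, level within 0.008 rad (about 0.5 degree), with the wedge lying flat on the bench under the bare foot (foot within 18 mm of the wedge's centre line) and carrying it, after the press at the opposite ear (all of step 1 and angle between wedge's own z axis and vertical below 0.03 rad and height (world z) of wedge below 0.004 m and linear speed of each of scale, wedge below 0.01 m/s); the robot touches nothing.
It fails at once if the wedge is lifted off the bench or stood on end (height (world z) of wedge above 0.012 m or angle between wedge's own z axis and vertical above 0.3 rad).
It fails at once if the scale is lifted or tipped up (height (world z) of scale above 0.012 m or angle between scale's own z axis and vertical above 0.12 rad).
It fails at once if the scale is shoved more than 30 mm (distance of scale from where it was at the start of the episode above 0.03 m).
It fails at once if a bystander is moved more than 25 mm (distance of any of ink_jar, paint_tub, paint_bottle, tub_lid, flat_brush, ply_offcut from where it was at the start of the episode above 0.025 m).
It also fails if it takes over 61 s, if anything falls off the work surface, if the arm or the gripper's body presses on something with over 40 N, if the wrist force passes 120 N, or if a joint passes its speed limit or range.

ROBOT

A 7-joint arm with a two-finger parallel gripper is mounted at the origin on the work surface. World frame = base frame: x ahead of the robot, y to its left, z up, the work surface at z = 0. Lengths are in m, angles in rad, forces in N, time in s.
With the tool pointing down it reaches from about 0.425 to 0.925 m from the base axis. Payload 6.8 kg.
Tool frame: the origin (TCP) lies on the front face of the gripper's body, between the roots of the fingers; the fingertips stand 73 mm ahead of it and the grasp point (between the pads) lies 54 mm ahead of it (env.nose_length is the distance from the TCP to the fingertips, in m); z points along the fingers, y is the line along which they close (so a half turn about z gives the same grasp; the last joint's range is limited). The gripper opens to 85 mm and grips with 20 to 120 N. Pads are 22 mm wide; open, the fingers measure 114 mm over their backs; the gripper's body (76 mm by 85 mm) begins 54 mm behind the grasp point. The pads swing forward as they close: fully open they stand 13 mm farther back than shut.
Start: joints at [-1.269, 0.477, 0.022, 1.555, -0.011, 1.109, -0.083], TCP at [0.269, 0.619, 0.304] pointing down, gripper open.
Joint ranges: [-2.96, 2.96], [-0.34, 2.1], [-1.41, 1.46], [0.24, 2.44], [-1.37, 4.51], [0.17, 1.92], [-2.96, 2.96]. Speed limits (rad/s): [2.39, 2.39, 3.14, 3.14, 3.14, 3.14, 3.14].

INTERFACE

Orientations are given as a unit quaternion [w, x, y, z].
In Python, from cell import env, kin, camera, calibration, job gives the robot as it stands. The module is installed in compiled form; this text tells all that it offers. Calls block until the motion is done:
- env.reach(position, orientation): joint-space move of the TCP to a pose.
- env.movel(position, velocity=0.15, rot=None, stop_force=None): straight line of the TCP; rot=None keeps the orientation; velocity is the mean speed in m/s. With stop_force (N) it stops when the force on the tool has changed by that much, and returns True; else False.
- env.goto_joints(angles): joint-space move.
- env.grip(opening, f_grip=None): finger opening in m; f_grip is the grip in N (None keeps the last); returns when the fingers have stopped.
- env.dwell(seconds).
- kin.inverse_kinematics(position, orientation): joint angles nearest the present ones, or None.
- env.get_state(): the state.
- camera(name): name is "side" or "top"; returns (picture, depth): 420x560x3 uint8, blue, green, red; 420x560 float32, m along the optical axis (not along the pixel's ray), 0 where there is no reading.
- calibration(name): a dict with "fx", "fy", "cx", "cy" (pixels), "rvec" (rotation vector, rad) and "tvec" (3), from world to camera coordinates, as OpenCV has them. Camera axes: x right, y down, z forward; pixel columns grow to the right and rows downward; lengths in m; the calibration is good to about 2 mm. A picture is of the moment at which its call begins. calibration takes no time and is no camera call.
A pose or a line that the arm cannot do raises env.PlanningError and nothing moves.
- job.job_done(): hands the job in; it is judged then, once.
The state is a dict: "time": time; "qpos": joint angles; "joint_velocities": joint speeds; "joint_torque": joint torques, N m; "tcp_pos": TCP position; "orientation": TCP orientation; "force": force on the tool from outside, world axes, zero at the start; "torque": the same for the moment, N m; "opening": finger opening in m; "gripper_force": force on a finger pad.
Only numpy, scipy, OpenCV 4.12 (cv2) and the standard library are available. Lean on these libraries where they do the work, as an engineer would, in place of code of your own. Each camera call takes 0.05 s, during which the arm holds its last target. There are 200 camera calls.

## Working session

There is one attempt and no reset: what is moved stays moved. The work goes in short steps, each a Python script; the robot and the scene stay as the last script left them, time stands still between calls to the robot, and variables do not carry over. Pictures are saved under pics/ and viewed, at most 10 in all, crops included, and the job is handed in when it is done.

```bash
mkdir -p pics; python3 - <<'E'
from cell import env,camera,calibration
import cv2,numpy as np
for n in("top","side"):
    p,d=camera(n); cv2.imwrite(f"pics/{n}0.png",p); np.save(f"{n}0.npy",d); c=calibration(n); print(n,c)
    R=cv2.Rodrigues(np.array(c["rvec"],float))[0]; print("cam pos",-R.T@np.array(c["tvec"]).ravel())
print(env.get_state()["orientation"],env.nose_length)
E
```

```text
top {'fx': 451.71931126607717, 'fy': 451.71931126607717, 'cx': 277.23030150272047, 'cy': 208.50688087099343, 'rvec': array([ 2.14230714, -2.09565972,  0.19248607]), 'tvec': array([0.06091572, 0.55628058, 0.97530488])}
cam pos [0.36215625 0.0633935  1.06263941]
side {'fx': 461.53801162921144, 'fy': 461.53801162921144, 'cx': 277.24098336986947, 'cy': 203.45371349926367, 'rvec': array([ 2.30645683, -0.58900234,  0.21535292]), 'tvec': array([-0.43208306,  0.2832555 ,  0.89491054])}
cam pos [ 0.19454838 -0.58231237  0.83117841]
[-8.21752095e-05  2.03450838e-01  9.79084834e-01 -7.98853521e-04] 0.0726
```

View pics/top0.png

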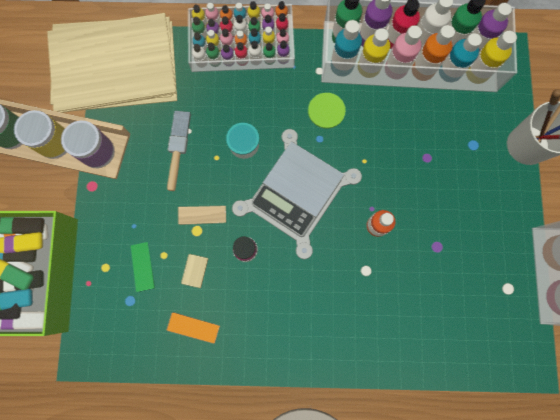

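View pics/side0.png

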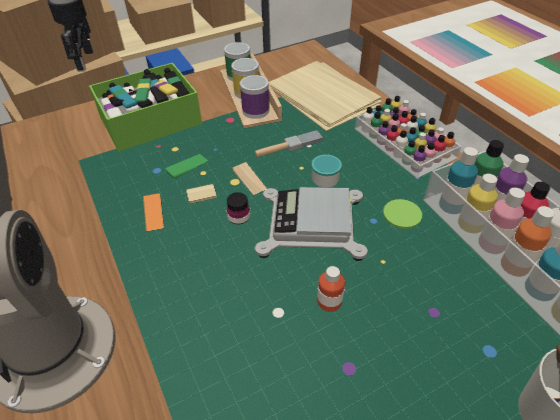

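The top view shows beech wedge-like things at (202,215), the long block pointing at the left ear, and (195,271), the short ply offcut. The green (142,266) and orange (193,327) wedges are decoys. The keypad faces lower left, so the bare front left ear is (240,208) and the far ear is (354,176). I choose the block at (202,215) and check it in a crop.

```bash
cat > h.py <<'E'
import cv2,numpy as np
from cell import env,kin,camera,calibration,job
def ray(n,uv,z):
    c=calibration(n);R=cv2.Rodrigues(np.array(c["rvec"],float))[0];t=np.array(c["tvec"]).ravel()
    o=-R.T@t; d=R.T@np.array([(uv[0]-c["cx"])/c["fx"],(uv[1]-c["cy"])/c["fy"],1.]); return o+d*(z-o[2])/d[2]
def wedge(p):
    hsv=cv2.cvtColor(p,cv2.COLOR_BGR2HSV)
    m=cv2.inRange(hsv,(10,40,110),(28,170,255)); m[:, :150]=0; m[:,260:]=0; m[:190]=0; m[245:]=0
    cs=cv2.findContours(m,cv2.RETR_EXTERNAL,cv2.CHAIN_APPROX_NONE)[0]
    c=max(cs,key=cv2.contourArea); return c
E
python3 - <<'E'
from h import *
p=cv2.imread("pics/top0.png")
c=wedge(p); r=cv2.minAreaRect(c); print(r)
for b in cv2.boxPoints(r): print(b, ray("top",b,.0016)[:2] if b[0]>200 else ray("top",b,.014)[:2])
cr=p[120:270,165:375]; g=cv2.cvtColor(p,cv2.COLOR_BGR2GRAY)
for (u,v),z in (((240,208),.023),((354,176),.037),((290,136),.030),((304,250),.030)):
    s=g[v-16:v+17,u-16:u+17]; s=cv2.resize(s,None,fx=4,fy=4,interpolation=cv2.INTER_CUBIC)
    h=cv2.HoughCircles(s,cv2.HOUGH_GRADIENT,1,200,param1=100,param2=12,minRadius=24,maxRadius=42)
    for x,y,rr in h[0][:1]:
        q=(u-16+(x+.5)/4-.5,v-16+(y+.5)/4-.5); print(q,rr/4,ray("top",q,z))
cv2.imwrite("pics/crop.png",cv2.resize(cr,None,fx=3.8,fy=3.8,interpolation=cv2.INTER_CUBIC))
E
```

```text
((201.9870147705078, 214.59722900390625), (16.668746948242188, 46.491939544677734), 88.15238952636719)
[178.48442 207.01666] [0.56077166 0.30735379]
[224.9522 205.5177] [0.56916862 0.19903006]
[225.48961 222.1778 ] [0.52882207 0.19596383]
[179.02184 223.67676] [0.52094141 0.30355294]
(np.float32(239.75), np.float32(207.75)) 7.775 [0.56040643 0.16134397 0.023     ]
(np.float32(353.5), np.float32(175.75)) 7.625 [ 0.63973528 -0.10351637  0.037     ]
(np.float32(289.0), np.float32(136.75)) 8.1 [0.73502944 0.04907459 0.03      ]
(np.float32(304.0), np.float32(250.0)) 8.225 [0.46390569 0.0099947  0.03      ]
```

View pics/crop.png

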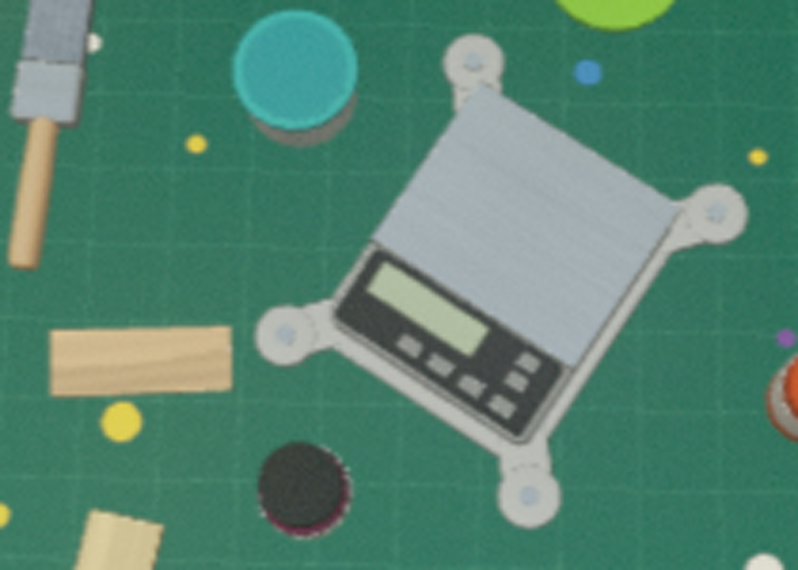

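The crop shows the wedge at full-picture corners (178–225, 206–224). Its thin end on the right points at the bare ear (240,208). Ear spacings come out at 180, 207 and 277 mm, which matches. Next I approach and slide up to foot contact.

```bash
cat >> h.py <<'E'
from scipy.spatial.transform import Rotation as Ro
butt=np.array([.541,.3055]); thin=np.array([.549,.1975]); foot=np.array([.5604,.1613]); ear=np.array([.6397,-.1035])
h=(thin-butt)/np.linalg.norm(thin-butt); lat=np.array([-h[1],h[0]])   # lat = wedge y (left)
def quat(hd,s=1):
    x=np.array([*hd,0])*s; z=np.array([0,0,-1.]); q=Ro.from_matrix(np.c_[x,np.cross(z,x),z]).as_quat(); return np.roll(q,1)
def st():
    s=env.get_state(); return round(s["time"],2),np.round(s["tcp_pos"],4),np.round(s["force"],2)
E
python3 - <<'E'
from h import *
print("foot in wedge", (foot-(butt+thin)/2)@h,(foot-(butt+thin)/2)@lat)
s0=butt-h*.045
env.grip(0.0,40)
best=min((kin.inverse_kinematics([*s0,.2],quat(h,s)) is not None and np.abs(kin.inverse_kinematics([*s0,.2],quat(h,s))[-1]) or 9,s) for s in(1,-1)); print(best)
q=quat(h,best[1]); env.reach([*s0,.2],q); print(st())
env.movel([*s0,.11],.15); print(st())
print(env.movel([*s0,env.nose_length+.005],.03,stop_force=3),st(),env.get_state()["opening"])
p,d=camera("side"); cv2.imwrite("pics/s1.png",cv2.resize(p[110:270,130:400],None,fx=2.9,fy=2.9,interpolation=cv2.INTER_CUBIC))
E
```

```text
foot in wedge 0.09109117540893094 0.008694697385152158
(np.float64(0.4298326321883717), -1)
(2.33, array([0.5366, 0.3528, 0.2003]), array([0.05, 0.59, 0.19]))
(3.08, array([0.5381, 0.3509, 0.1107]), array([-0.22, -0.2 , -0.11]))
False (4.32, array([0.5378, 0.3505, 0.0778]), array([-0.44,  0.3 , -0.06])) -0.0003107160440487214
```

View pics/s1.png

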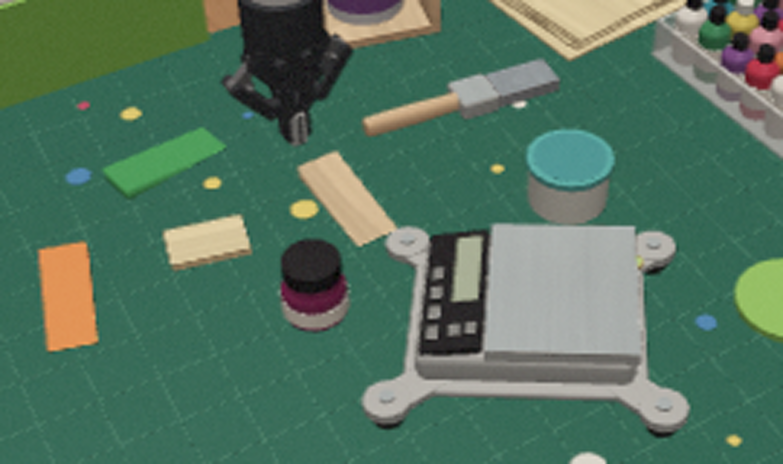

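The picture shows the closed fingertips just behind the butt (crop (300,138), butt (320,165)), low over the bench, with the jar and tub clear. Now I push, drifting about 8 mm sideways onto the foot line.

```bash
python3 - <<'E'
from h import *
z=env.nose_length+.005
a=butt-h*.013
env.movel([*a,z],.05); print(st())
b=a+h*.060+lat*.0080
print(env.movel([*b,z],.025,stop_force=2.0),st())
p,d=camera("top"); cv2.imwrite("pics/t2.png",cv2.resize(p[150:260,165:305],None,fx=5,fy=5,interpolation=cv2.INTER_CUBIC))
E
```

```text
(5.16, array([0.54  , 0.3188, 0.0777]), array([-0.38,  0.02, -0.86]))
True (6.53, array([0.5468, 0.2859, 0.0774]), array([ 0.48, -0.23,  0.72]))
```

View pics/t2.png

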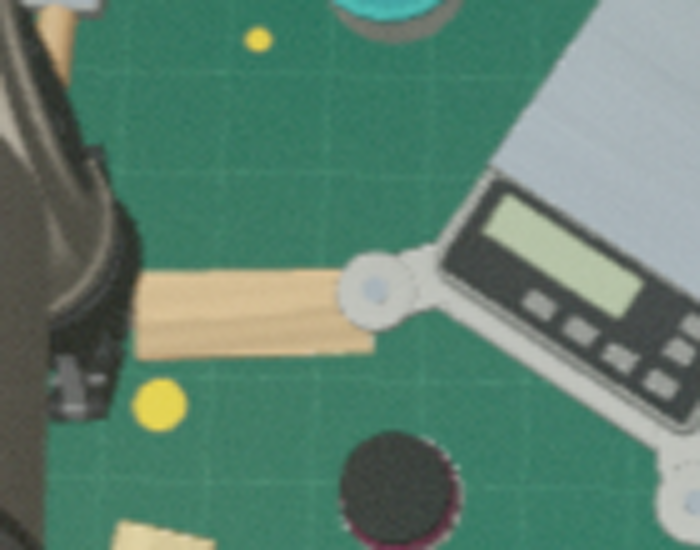

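The wedge now reaches just under the bare ear (crop (375,311), foot (375,290)). I compute the lateral offset before loading it.

```bash
python3 - <<'E'
from h import *
p,_=camera("top")
c=wedge(p)
hsv=cv2.cvtColor(p,cv2.COLOR_BGR2HSV); m=cv2.inRange(hsv,(10,40,110),(28,170,255))
def edges(u):
    r=np.where(m[195:225,u]>0)[0]+195; return r.min()-.5,r.max()+.5
E=[(u,*edges(u)) for u in (195,200,205,210,215,220,225,228)]; print(E)
T=lambda u:.014-(u-192.3)/(240-192.3)*.0124
C=np.array([ray("top",(u,(a+b)/2),T(u))[:2] for u,a,b in E]); 
f=np.polyfit(C[:,1],C[:,0],1); print("slope",f[0],"axis x at foot",np.polyval(f,foot[1]),"foot",foot)
print("thin",ray("top",(239.8,215),.0016),"butt",ray("top",(192.3,213.2),.014)); print(st())
E
```

```text
[(195, np.float64(204.5), np.float64(221.5)), (200, np.float64(204.5), np.float64(221.5)), (205, np.float64(204.5), np.float64(221.5)), (210, np.float64(203.5), np.float64(220.5)), (215, np.float64(203.5), np.float64(220.5)), (220, np.float64(203.5), np.float64(220.5)), (225, np.float64(203.5), np.float64(220.5)), (228, np.float64(203.5), np.float64(220.5))]
slope -0.0804961496141759 axis x at foot 0.5558677884875289 foot [0.5604 0.1613]
thin [0.54688432 0.16256996 0.0016    ] butt [0.54661707 0.2737559  0.014     ]
(6.62, array([0.5462, 0.2859, 0.0769]), array([0.41, 0.4 , 0.47]))
```

Only 4.5 mm remains sideways. I keep pushing in steps and watch the force.

```bash
python3 - <<'E'
from h import *
z=env.nose_length+.005
a=np.array([.5465,.2859]); 
for i,t in enumerate((.012,.022,.032,.040,.045,.049)):
    b=a+h*t+lat*min(.004,.1*t)
    r=env.movel([*b,z],.025,stop_force=14); s=st(); print(t,r,s,"fwd",round(float(s[2][:2]@h),2),"thin past foot ~",round((a-s[1][:2])@-h*1e3-1.3,1))
    if r: break
pt,_=camera("top"); ps,_=camera("side")
cv2.imwrite("pics/c3.png",np.hstack([cv2.resize(pt[120:270,210:370],(400,375)),cv2.resize(ps[160:280,240:380],(400,343)).copy() if 0 else cv2.resize(ps[165:275,250:370],(400,375))]))
E
```

```text
0.012 False (7.28, array([0.5485, 0.2749, 0.0776]), array([-0.56,  5.62,  0.35])) fwd -5.65 thin past foot ~ 9.8
0.022 False (7.83, array([0.5503, 0.2635, 0.0774]), array([-0.21,  2.24, -1.89])) fwd -2.25 thin past foot ~ 21.3
0.032 False (8.38, array([0.5521, 0.2537, 0.0775]), array([ 0.08,  1.89, -0.77])) fwd -1.88 thin past foot ~ 31.2
0.04 False (8.85, array([0.5536, 0.2455, 0.0775]), array([-0.71,  1.77, -1.78])) fwd -1.82 thin past foot ~ 39.5
0.045 False (9.2, array([0.5538, 0.2407, 0.0776]), array([ 0.33,  1.82, -0.9 ])) fwd -1.79 thin past foot ~ 44.3
0.049 False (9.51, array([0.5541, 0.2373, 0.0776]), array([-0.29,  3.18, -1.24])) fwd -3.19 thin past foot ~ 47.7
```

View pics/c3.png

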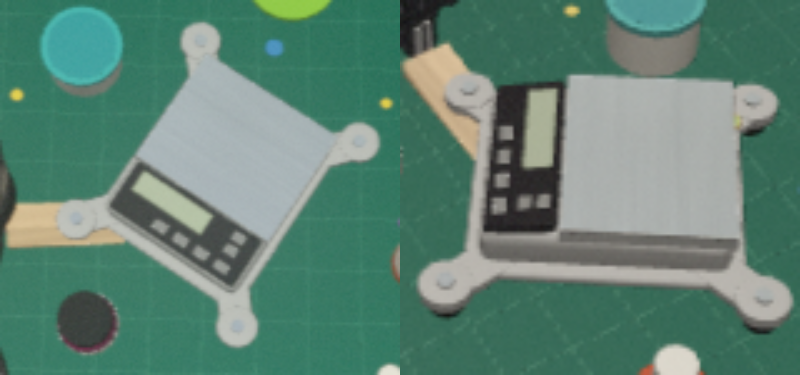

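The wedge is under the ear and close to its centre line (left crop: foot (76,218), wedge rows 203–246). I continue in small steps until the force jumps.

```bash
python3 - <<'E'
from h import *
z=env.nose_length+.005
a=np.array([.5465,.2859]); 
for t in np.arange(.0505,.0620,.0015):
    b=a+h*t+lat*.004
    env.movel([*b,z],.02,stop_force=14); F=[]
    for _ in range(4): env.dwell(.04); F.append(env.get_state()["force"][:2]@h)
    s=st(); print(round(t,4),s[0],"fwd",round(-np.mean(F),2),"past",round((s[1][:2]-a)@h*1e3-1.3,1))
    if np.mean(F)<-7.5: break
p,_=camera("top"); cv2.imwrite("pics/t4f.png",p); g=cv2.cvtColor(p,cv2.COLOR_BGR2GRAY)
for (u,v),zz in (((240,208),.030),((354,176),.030),((290,136),.030),((304,250),.030)):
    S=cv2.resize(g[v-16:v+17,u-16:u+17],None,fx=4,fy=4,interpolation=cv2.INTER_CUBIC)
    x,y,rr=cv2.HoughCircles(S,cv2.HOUGH_GRADIENT,1,200,param1=100,param2=12,minRadius=24,maxRadius=42)[0][0]
    q=(u-16+(x+.5)/4-.5,v-16+(y+.5)/4-.5); print(np.round(q,2),ray("top",q,zz).round(4))
E
```

```text
0.0505 10.03 fwd 5.35 past 48.5
0.052 10.44 fwd 6.24 past 49.5
0.0535 10.86 fwd 8.13 past 50.4
[239.5 207.5] [0.5597 0.1613 0.03  ]
[353.75 176.5 ] [ 0.6398 -0.1052  0.03  ]
[290.  136.5] [0.7357 0.0467 0.03  ]
[304.75 250.25] [0.4634 0.0083 0.03  ]
```

The force has jumped to 8 N, so the scale is at level, and it has hardly shifted. I add about 4 mm for a snug fit, then back off and look.

```bash
python3 - <<'E'
from h import *
z=env.nose_length+.005
a=np.array([.5465,.2859])
for t in np.arange(.0550,.0640,.0015):
    b=a+h*t+lat*.004
    env.movel([*b,z],.02,stop_force=20); F=[]
    for _ in range(4): env.dwell(.04); F.append(env.get_state()["force"][:2]@h)
    s=st(); past=(s[1][:2]-a)@h*1e3-1.3; print(round(t,4),s[0],"fwd",round(-np.mean(F),2),"past",round(past,1))
    if past>52.8 or np.mean(F)<-20: break
b=s[1][:2]-h*.04
env.movel([*b,z],.06); env.movel([*b,.2],.15); print(st())
p,d=camera("top")
g=cv2.cvtColor(p,cv2.COLOR_BGR2GRAY)
for (u,v),zz in (((240,208),.030),((354,176),.030),((290,136),.030),((304,250),.030)):
    S=cv2.resize(g[v-16:v+17,u-16:u+17],None,fx=4,fy=4,interpolation=cv2.INTER_CUBIC)
    x,y,rr=cv2.HoughCircles(S,cv2.HOUGH_GRADIENT,1,200,param1=100,param2=12,minRadius=24,maxRadius=42)[0][0]
    q=(u-16+(x+.5)/4-.5,v-16+(y+.5)/4-.5)
    c=calibration("top");R=cv2.Rodrigues(np.array(c["rvec"],float))[0];t=np.array(c["tvec"]).ravel()
    V,U=np.mgrid[int(q[1])-3:int(q[1])+5,int(q[0])-3:int(q[0])+5]; D=d[V,U]
    P=np.stack([(U-c["cx"])/c["fx"]*D,(V-c["cy"])/c["fy"]*D,D],-1).reshape(-1,3)
    print(np.round(q,2),ray("top",q,zz).round(4),"depth z",np.median(((P-t)@R)[:,2]).round(4))
ps,_=camera("side")
cv2.imwrite("pics/c5.png",np.hstack([cv2.resize(p[150:260,165:275],(400,400)),cv2.resize(ps[165:275,240:350],(400,400))]))
E
```

```text
0.055 11.32 fwd 7.86 past 51.4
0.0565 11.74 fwd 9.38 past 52.5
0.058 12.16 fwd 9.85 past 53.7
(13.99, array([0.5507, 0.2709, 0.1991]), array([ 0.25, -0.2 , -0.06]))
[240.25 208.  ] [0.5585 0.1595 0.03  ] depth z 0.03
[354. 176.] [ 0.641  -0.1058  0.03  ] depth z 0.0303
[290.   136.75] [0.7351 0.0467 0.03  ] depth z 0.0305
[305.  249.5] [0.4651 0.0077 0.03  ] depth z 0.03
```

View pics/c5.png

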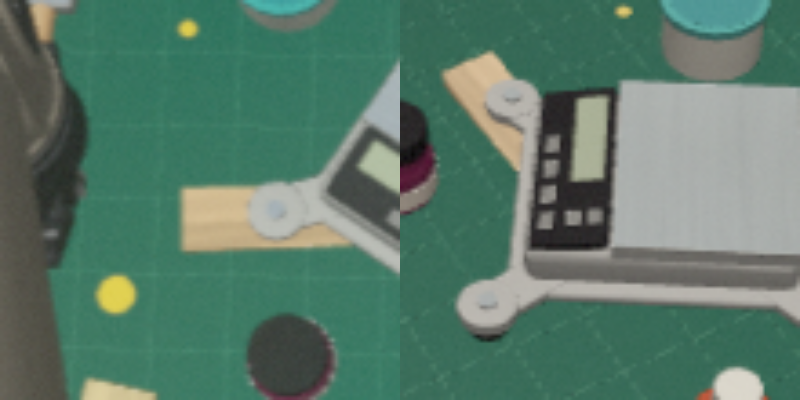

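The left crop shows the wedge well under the foot, with butt at (182,218) and foot at (275,210), about 3 mm off the centre line. Depth puts all four ears at 30 mm, so the scale is level. Next comes the press on the far ear.

```bash
python3 - <<'E'
from h import *
q=env.get_state()["orientation"]
e=np.array([.641,-.1055]); c=np.array([.600,.027]); o=(e-c)/np.linalg.norm(e-c); e=e+.004*o
b=env.get_state()["tcp_pos"]; env.movel([b[0],b[1],.25],.15)
env.reach([*e,.25],q); print(st())
env.movel([*e,.125],.15); env.dwell(.2); f0=st()[2]; print(st())
r=env.movel([*e,.094],.015,stop_force=6); print(r,st())
for k in range(12):
    z=st()[1][2]
    F=[]
    for _ in range(4): env.dwell(.03); F.append(env.get_state()["force"][2]-f0[2])
    print(k,st()[:2],round(np.mean(F),2))
    if np.mean(F)>8: break
    zc=(zc if k else z)-.001; env.movel([*e,zc],.01,stop_force=10)
env.dwell(.5); print(st())
E
```

```text
(16.02, array([ 0.6425, -0.1071,  0.2496]), array([-0.52,  0.45, -0.3 ]))
(17.21, array([ 0.6428, -0.1094,  0.126 ]), array([-1.35, -1.07, -0.55]))
True (18.61, array([ 0.6422, -0.1093,  0.1024]), array([-1.24,  0.77,  6.71]))
0 (18.74, array([ 0.6422, -0.1093,  0.1024])) 6.32
1 (19.12, array([ 0.6423, -0.1094,  0.1024])) 8.88
(19.62, array([ 0.6423, -0.1094,  0.1023]), array([-2.56,  1.08,  8.26]))
```

```bash
python3 - <<'E'
from h import *
b=env.get_state()["tcp_pos"]; env.movel([b[0],b[1],.13],.05); env.movel([b[0],b[1],.25],.15)
q=env.get_state()["orientation"]; env.reach([.5,.35,.28],q); env.dwell(.5); print(st())
p,d=camera("top"); cv2.imwrite("pics/t6.png",p)
c=calibration("top");R=cv2.Rodrigues(np.array(c["rvec"],float))[0];t=np.array(c["tvec"]).ravel()
for u,v in ((240,208),(354,176),(290,136),(305,250)):
    V,U=np.mgrid[v-3:v+4,u-3:u+4]; D=d[V,U]
    P=np.stack([(U-c["cx"])/c["fx"]*D,(V-c["cy"])/c["fy"]*D,D],-1).reshape(-1,3); print((u,v),np.median(((P-t)@R)[:,2]).round(4))
E
```

```text
(23.56, array([0.5001, 0.3499, 0.28  ]), array([-0.98,  0.29,  0.55]))
(240, 208) 0.0308
(354, 176) 0.0311
(290, 136) 0.0303
(305, 250) 0.0307
```

View pics/t6.png

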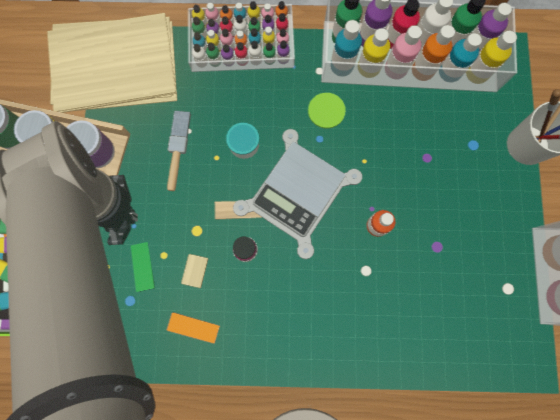

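The wedge is in place, with its butt at (216,210) and the foot at (241,208). The scale is level, nothing else has moved and the arm is clear, so I hand in.

```bash
python3 -c "
from cell import job
print(job.job_done())"
```

```text
the job is handed in; nothing more can be done
None
```

The wedge is under the bare foot about 3 mm off its centre line, the scale measures level (all four ears within 1 mm of 30 mm high), it held under a press of about 8 N on the far ear, and the job is handed in; the cell gave no verdict.

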